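# Turn the mixing wheel until its filling stem points straight up

### The job

Push the spokes of the mixing wheel with the fingertips, one after another, until the wheel's filling stem points straight up, so that it can be filled. Push gently without letting the wheel spin, grip nothing, keep off the stem itself, leave the things standing round it where they are, and finish clear of the wheel.

Things in the scene. Friction and masses are not known exactly. Their poses are not given: they have to be found in the camera images.
- stand: Grey stand screwed to the worktop, carrying an upright wheel on its robot side. Origin on the worktop straight below the wheel's centre; x level along the axle, away from the robot (turned up to 0.35 rad), z up. Wheel's mid plane = the origin's y-z plane. Base plate 170 x 200 x 12 mm, x -50 to 120 mm; behind the wheel a 75 mm wide column from x = 51 mm, 166 mm high.
- wheel_center (a point): Centre of the mixing wheel, on the axle, 140 mm above the worktop; axes as the stand's. The wheel: a ring of 22 mm thick tube, its centre line 62 mm from the axle (outer edge 73 mm), on a hub 44 mm across and 34 mm long with an 8 mm cap in front.
- wheel (a joint): Wheel angle q about the stand's x axis, rad. 0 or a full turn = stem straight up; growing = clockwise as the robot sees it (top moves to the stand's -y). The stem points to (0, -sin q, cos q) in the stand's frame. Turns either way, no stop within a turn of the start; friction (about 0.14 N m) holds it where it is left. Starts with the stem in the lower half, q = 1.95 to 4.33.
- spokes: Five alike round steel bars, 10 mm thick, standing out radially from the hub through the ring, each ending in an 18 mm ball centred 122 mm from the axle (outermost 131 mm). Seen clockwise from the stem they lie at 60, 120, 180, 240 and 300 degrees. Origin at the wheel's centre; x along the axle away from the robot, z towards the stem.
- stem: The filling stem in the sixth place, the only one without a ball: a stepped steel nozzle with a 24 mm flange on the ring, a 16 mm neck, a 21 mm collar and a 10 mm tip ending 118 mm from the axle. Turns with the wheel. Origin at the wheel's centre, z towards the tip. Do not touch.
- stem_tip (a point): The centre of the stem's end, 118 mm from the axle, z along the stem, outwards.
- vial_0: a bystander: leave it where it stands. Origin at the centre of its underside, z up. Small white-capped sample vial, 27 mm across, 52 mm high, in front of the wheel.
- vial_1: a bystander: leave it where it stands. Origin at the centre of its underside, z up. Small white-capped sample vial, 27 mm across, 52 mm high, in front of the wheel.
- glass_beaker: a bystander: leave it where it stands. Origin at the centre of its underside, z up. Glass beaker, 51 mm across, 68 mm high, to the right of the stand.
- dropper: a bystander: leave it where it stands. Origin at the centre of its underside, z up. Brown dropper bottle, 34 mm across, 102 mm high, to the left of the stand.

How it is judged:
On the way:
1. a spoke is pushed with the fingers while the stem is still far from upright (contact force between the fingers and spokes above 0.4 N and angle between stem's own z axis and vertical above 1 rad), for 0.1 s.
At the end, for the whole second after the job is handed in: the stem points straight up within 0.105 rad (6 degrees), the wheel is at rest, and all four bystanders stand within 15 mm of where they stood (angle between stem's own z axis and vertical below 0.105 rad and velocity of joint wheel between -0.05 and 0.05 rad/s and distance of each of vial_0, vial_1, glass_beaker, dropper from where it was at the start of the episode below 0.015 m); the robot touches nothing.
It fails at once if the filling stem is touched (over 1 N) (contact force between any of the fingers, the arm and stem above 1 N).
It fails at once if something is gripped or pushed hard with the fingers (over 20 N; the gripper's weakest grip is above this) (contact force between the fingers and anything else above 20 N).
It fails at once if the wheel is spun, faster than 4 rad/s (velocity of joint wheel above 4 rad/s or velocity of joint wheel below -4 rad/s).
It fails at once if a bystander is lifted, knocked over or pushed away (15 mm) (distance of any of vial_0, vial_1, glass_beaker, dropper from where it was at the start of the episode above 0.015 m or angle between any of vial_0, vial_1, glass_beaker, dropper's own z axis and vertical above 0.4 rad).
It also fails if it takes over 61 s, if anything falls off the work surface, if the arm or the gripper's body presses on something with over 40 N, if the wrist force passes 120 N, or if a joint passes its speed limit or range.

### The arm

A 7-joint arm with a two-finger parallel gripper is mounted at the origin on a cart in front of the work surface, level with it; the furniture and walls round the work are solid. World frame = base frame: x ahead of the robot, y to its left, z up, the work surface at z = 0. Lengths are in m, angles in rad, forces in N, time in s.
With the tool pointing down it reaches from about 0.425 to 1.025 m from the base axis. Payload 9.4 kg.
Tool frame: the origin (TCP) lies midway between the tips of the shut fingers; the grasp point (between the pads) lies 19 mm behind it; z points along the fingers, y is the line along which they close (so a half turn about z gives the same grasp; the last joint's range is limited). The gripper opens to 85 mm and grips with 20 to 120 N. Pads are 22 mm wide; open, the fingers measure 114 mm over their backs; the gripper's body (76 mm by 85 mm) begins 54 mm behind the grasp point. The pads swing forward as they close: fully open they stand 13 mm farther back than shut.
Start: joints at [-1.248, 0.599, -0.003, 1.599, 0.002, 0.943, -0.08], TCP at [0.282, 0.668, 0.231] pointing down, gripper open.
Joint ranges: [-2.57, 2.57], [-0.35, 1.97], [-1.29, 1.29], [0.11, 2.56], [-1.05, 4.19], [0.11, 1.86], [-2.63, 2.63]. Speed limits (rad/s): [2.22, 2.22, 3.01, 3.01, 3.14, 3.14, 3.14].

### API

Orientations are given as a unit quaternion [x, y, z, w].
In Python, from station import readout, viewer, order gives the robot as it stands. The module is installed in compiled form; this text tells all that it offers.
- The arm moves only by the tool apply_moves, never from a script. Its argument "series" is a list of rows, each an object of numbers: "claw": the gripper command: -1 is shut, 1 is fully open, values between are in proportion; "tx", "ty", "tz": the shift along the tool's x, y, z in mm; "yaw": the turn about the tool's z in rad. In form: [{"claw": .., "tx": .., "ty": .., "tz": .., "yaw": ..}, ...]. A call has 1 to 20 rows; each row is the pose to reach, as a shift and turn from the pose commanded when the call began, along the tool's axes at that moment; what a row does not reach only later rows make up. A row lasts 1/8 s, in which the tool goes at most 62.5 mm and 10.7 degrees, less where a joint would pass 70% of its speed; a pose out of reach is approached as far as the arm can. A call with a gripper value outside its range is refused whole. The fingers move at their own pace and stop on an object; "force" is the grip in N (left out, the last holds). Time passes only in rows, so rows that repeat a pose let the fingers close. It gives the time, the measured TCP pose, the force, the opening and the grip force at its end, in the units of the state.
- readout.sense(): the state, without advancing time (a new reading comes with each control period).
- viewer.read_camera(name): name is "side" or "top" or "wrist"; returns (picture, depth): 420x560x3 uint8, red, green, blue; 420x560 float32, m along the optical axis (not along the pixel's ray), 0 where there is no reading.
- viewer.get_calibration(name): a dict with "fx", "fy", "cx", "cy" (pixels), "cam_to_world" (4x4, takes a point from camera to world coordinates); the wrist camera has in their place "T_tool_cam" (4x4, takes a point from camera to tool coordinates, whose origin is the TCP and whose axes are the flange's). Camera axes: x right, y down, z forward; pixel columns grow to the right and rows downward; lengths in m; the calibration is good to about 2 mm. A picture is of the moment at which its call begins: read the wrist's pose just before it. get_calibration takes no time and is no camera call.
- order.job_done(): hands the job in; it is judged then, once.
Trained networks look in the newest picture that a camera, given by its name, has taken for a name from the list of things; names that differ only in an ending like _2 or _b are one class to them, and where a whole thing is asked for, a point or a joint stands for the part that bears it (a point fixed in the world has none). Each returns a list of dicts, best first, with "score" (0 to 1); they miss things now and then, are a little off and sometimes report something else, mostly with a low value. They report only what shows in the picture. A call takes as long as a camera call.
- viewer.look_for(camera, thing): "position" ([x, y, z] in m, in world coordinates, good to about 4 mm: the middle of the surface that is visible of it).
- viewer.place_of(camera, thing): "position" ([x, y, z] in m, in world coordinates, good to about 4 mm: a listed point, or the origin of a listed thing).
The state is a dict: "t": time; "q": joint angles; "joint_velocities": joint speeds; "tau": joint torques, N m; "eef_pos": TCP position; "eef_rot": TCP orientation; "contact_force": force on the tool from outside, world axes, zero at the start; "moment": the same for the moment, N m; "opening": finger opening in m; "gripper_force": force on a finger pad.
Only numpy, scipy, OpenCV 4.12 (cv2) and the standard library are available. Lean on these libraries where they do the work, as an engineer would, in place of code of your own. Each camera call takes 0.05 s, during which the arm holds its last target. There are 200 camera calls.

## Working session

There is one attempt and no reset: what is moved stays moved. The work goes in short steps, Python scripts to look and compute and a tool call to move; the robot and the scene stay as the last step left them, time stands still between calls to the robot, and variables do not carry over. Pictures are saved under pics/ and viewed, at most 10 in all, crops included, and the job is handed in when it is done.

Besides the shell and the picture viewer there is one more tool, called after ">>>" as name(argument=value, ...), one argument or row to a line, values as JSON. apply_moves: Moves the arm, as the interface text tells. Its arguments: {"type":"object","properties":{"series":{"type":"array","items":{"type":"object","properties":{"claw":{"type":"number"},"tx":{"type":"number"},"ty":{"type":"number"},"tz":{"type":"number"},"yaw":{"type":"number"}}}},"force":{"type":"number"}},"required":["series"]}

```bash
mkdir -p pics
cat > h.py <<'E'
from station import readout, viewer, order
import numpy as np, cv2
from scipy.spatial.transform import Rotation as R
np.set_printoptions(precision=4,suppress=True)
def show(cams):
    for c in cams:
        im,d=viewer.read_camera(c); yield c,im,d
E
python3 - <<'E'
from h import *
s=readout.sense(); print(s['t'],s['eef_pos'],s['eef_rot'],R.from_quat(s['eef_rot']).as_matrix(),s['opening'])
for c in ['side','top']:
    im,d=viewer.read_camera(c); cv2.imwrite(f'pics/{c}0.png',im[:,:,::-1]); 
    k=viewer.get_calibration(c); print(c,k['fx'],k['cam_to_world'])
    for n in ['stand','wheel_center','stem_tip','vial_0','glass_beaker','dropper']:
        print(c,n,[(round(r['score'],2),np.round(r['position'],3)) for r in viewer.place_of(c,n)][:3])
print(readout.sense()['t'])
E
```

```text
0.0 [0.282  0.6674 0.2304] [ 0.1985  0.9801 -0.0008 -0.0001] [[-0.9212  0.3891 -0.0005]
 [ 0.3891  0.9212 -0.0015]
 [-0.0002 -0.0016 -1.    ]] 0.08521170566681609
side 486.79223143246026 [[ 0.9976  0.0359 -0.0586  0.5557]
 [ 0.0676 -0.3533  0.9331 -0.6468]
 [ 0.0128 -0.9348 -0.3548  0.4818]
 [ 0.      0.      0.      1.    ]]
side stand [(0.8, array([0.489, 0.203, 0.002]))]
side wheel_center [(0.85, array([0.49 , 0.202, 0.143]))]
side stem_tip []
side vial_0 [(0.88, array([ 0.39 ,  0.232, -0.   ])), (0.83, array([ 0.415,  0.143, -0.001]))]
side glass_beaker [(0.49, array([0.506, 0.374, 0.004]))]
side dropper [(0.61, array([0.506, 0.372, 0.003]))]
top 417.50641067015124 [[-0.0073 -0.9996  0.026   0.4768]
 [-0.9996  0.0067 -0.026   0.244 ]
 [ 0.0259 -0.0262 -0.9993  0.998 ]
 [ 0.      0.      0.      1.    ]]
top stand [(0.97, array([0.49 , 0.209, 0.003]))]
top wheel_center [(0.64, array([0.481, 0.207, 0.14 ]))]
top stem_tip [(0.45, array([0.49 , 0.206, 0.004]))]
top vial_0 [(0.62, array([0.413, 0.137, 0.001])), (0.5, array([ 0.389,  0.234, -0.001]))]
top glass_beaker [(0.83, array([ 0.542,  0.04 , -0.   ]))]
top dropper [(0.49, array([0.509, 0.375, 0.003]))]
0.7
```

View pics/side0.png

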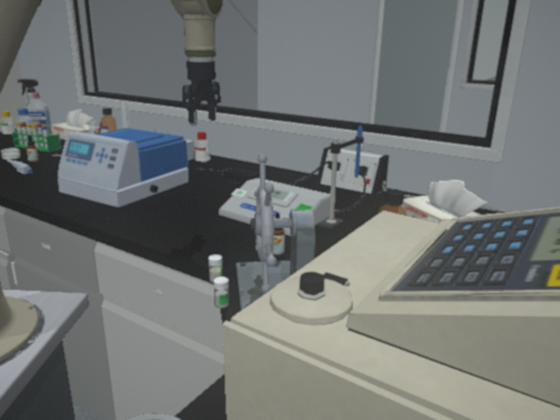

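View pics/top0.png

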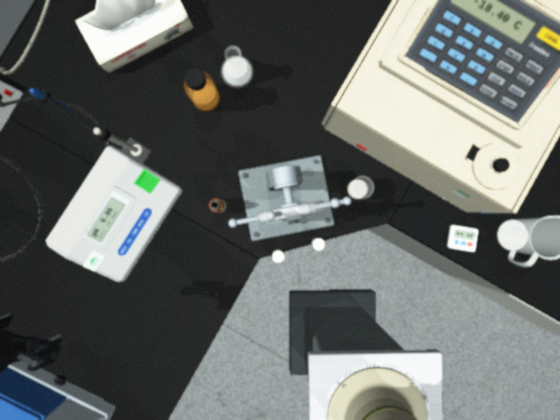

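The side view shows the wheel nearly edge-on at about (265,210), with both vials in front at (216,268) and (221,293). The top view shows the wheel line from (233,223) to (347,202), the vials at (278,257) and (318,245), the beaker at (360,187) and the dropper at (217,205). Next I'll get the wheel plane and spoke angles from the point clouds.

```bash
cat >> h.py <<'E'
def cloud(c):
    im,d=viewer.read_camera(c); k=viewer.get_calibration(c)
    v,u=np.nonzero(d>0); z=d[v,u]
    p=np.c_[(u-k['cx'])/k['fx']*z,(v-k['cy'])/k['fy']*z,z,np.ones_like(z)]
    if 'cam_to_world' in k: T=k['cam_to_world']
    else:
        s=readout.sense(); Tw=np.eye(4); Tw[:3,:3]=R.from_quat(s['eef_rot']).as_matrix(); Tw[:3,3]=s['eef_pos']; T=Tw@k['T_tool_cam']
    return (p@np.array(T).T)[:,:3],im[v,u]
E
python3 - <<'E'
from h import *
c0=np.array([.487,.206])
P={c:cloud(c)[0] for c in ['top','side']}
t=P['top']; m=(t[:,2]>.09)&(np.hypot(*(t[:,:2]-c0).T)<.15)
w=t[m]
# plane fit of wheel: yaw from points away from hub
f=w[np.abs(w[:,1]-c0[1])>.03]
f=f[np.abs(f[:,0]-c0[0]+ (f[:,1]-c0[1])*.18)<.03]
a=np.polyfit(f[:,1],f[:,0],1); yaw=-np.arctan(a[0]); print('yaw',yaw,'x at cy',np.polyval(a,c0[1]))
c=np.array([np.polyval(a,c0[1]),c0[1],.14])
Rz=R.from_euler('z',yaw).as_matrix()
canvas=np.zeros((600,600,3),np.uint8)
for n,col in [('top',(0,255,0)),('side',(0,0,255))]:
    q=(P[n]-c)@Rz
    q=q[(abs(q[:,0])<.022)&(np.hypot(q[:,1],q[:,2])<.14)]
    r=np.hypot(q[:,1],q[:,2]); th=np.degrees(np.arctan2(-q[:,1],q[:,2]))
    s=r>.09
    h,_=np.histogram(th[s],bins=np.arange(-180,181,10)); print(n,[(int(-180+10*i),int(k)) for i,k in enumerate(h) if k])
    for b in range(-180,180,20):
        ss=s&(th>=b)&(th<b+20)
        if ss.sum()>5: print(b,th[ss].mean().round(1),r[ss].max().round(3),q[ss,0].mean().round(4))
    for y,z in q[:,1:]: cv2.circle(canvas,(int(300-y*2000),int(300-z*2000)),1,col,-1)
for r in (62,73,122): cv2.circle(canvas,(300,300),r*2,(90,90,90),1)
cv2.imwrite('pics/yz.png',canvas)
for n in ['stem','spokes']:
  for cc in P: print(cc,n,[(round(r['score'],2),np.round((r['position']-c)@Rz,3)) for r in viewer.look_for(cc,n)][:4])
E
```

```text
yaw 0.1828275765931017 x at cy 0.4876137165371691
top [(-180, 20), (-170, 72), (-160, 25), (-90, 16), (-80, 104), (-30, 33), (-20, 60), (30, 115), (40, 9), (90, 70), (150, 21), (160, 57), (170, 5)]
-180 -166.6 0.14 -0.002
-160 -158.0 0.14 0.0012
-100 -80.9 0.13 0.0002
-80 -78.4 0.13 -0.0001
-40 -21.6 0.131 0.0001
-20 -18.4 0.13 -0.0001
20 37.4 0.131 0.0001
40 40.7 0.13 0.0021
80 97.2 0.129 0.0003
140 158.2 0.14 -0.0019
160 164.7 0.139 -0.0019
side [(-180, 92), (-170, 90), (-160, 36), (-150, 5), (-140, 1), (-90, 4), (-80, 9), (-30, 4), (-20, 127), (30, 23), (40, 107), (90, 122), (100, 15), (150, 147), (160, 60), (170, 76)]
-180 -169.8 0.138 -0.0018
-160 -156.1 0.14 -0.0042
-80 -78.3 0.123 -0.007
-20 -17.7 0.128 -0.0011
20 38.8 0.133 -0.0016
40 42.1 0.132 -0.0013
80 97.4 0.134 -0.0014
100 101.1 0.132 -0.0015
140 156.7 0.139 -0.0027
160 170.7 0.137 -0.0071
top stem []
side stem []
top spokes [(0.82, array([0.006, 0.028, 0.063]))]
side spokes [(0.82, array([ 0.   , -0.052,  0.019]))]
```

View pics/yz.png

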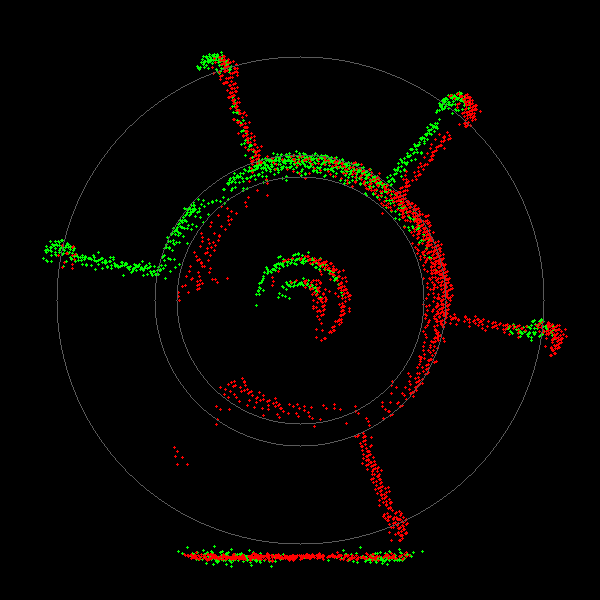

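The balls sit at about -80, -20, +39, +98 and +160°, clockwise from the top. The place without a ball is at about 219°, with a few collar points at (178,455), so q is about 3.82. I need about +141° clockwise, in two strokes: the -20° spoke to +60°, then the next one from 0° to 60°.

```bash
cat >> h.py <<'E'
C=np.array([.4876,.206,.14]); YAW=.183; RZ=R.from_euler('z',YAW).as_matrix()
def rel(target):  # stand-frame point (m, from wheel centre) -> tool shift mm
    s=readout.sense(); M=R.from_quat(s['eef_rot']).as_matrix()
    ya=np.arctan2(M[1,1],M[0,1])
    return M.T@(C+RZ@np.array(target)-s['eef_pos'])*1000, 'yaw needed',ya-YAW
def here():
    s=readout.sense(); return s['t'],(s['eef_pos']-C)@RZ*1000,s['contact_force'],s['opening']
def angles():
    out=[]
    for n in ['top','side']:
        q=(cloud(n)[0]-C)@RZ; r=np.hypot(q[:,1],q[:,2]); th=np.degrees(np.arctan2(-q[:,1],q[:,2]))
        s=(abs(q[:,0])<.022)&(r>.08)&(r<.135)&(q[:,2]>-.12)
        q,r,th=q[s],r[s],th[s]
        for k in range(-180,180,2):
            d=abs((th-k+180)%360-180)<10
            if d.sum()>15 and d.sum()>=max((abs((th-j+180)%360-180)<10).sum() for j in range(k-16,k+17,2)):
                print(n,k,int(d.sum()),'mean',round(k+((th[d]-k+180)%360-180).mean(),1),'rmax',r[d].max().round(3))
E
python3 -c "
from h import *
print(rel([0,.075,.2]),rel([0,.075,.1]))"
```

```text
(array([-327.706 , -282.8367, -108.7028]), 'yaw needed', np.float64(0.9880360752631674)) (array([-327.7046, -282.8366,   -8.7028]), 'yaw needed', np.float64(0.9880360752631674))
```

>>> apply_moves(
  series=[
    {"claw": -1, "tx": 0, "ty": 0, "tz": -60, "yaw": 0.1},
    {"claw": -1, "tx": -20, "ty": -20, "tz": -110, "yaw": 0.25},
    {"claw": -1, "tx": -60, "ty": -50, "tz": -110, "yaw": 0.4},
    {"claw": -1, "tx": -100, "ty": -85, "tz": -110, "yaw": 0.55},
    {"claw": -1, "tx": -140, "ty": -120, "tz": -110, "yaw": 0.7},
    {"claw": -1, "tx": -180, "ty": -155, "tz": -110, "yaw": 0.85},
    {"claw": -1, "tx": -220, "ty": -190, "tz": -110, "yaw": 0.988},
    {"claw": -1, "tx": -260, "ty": -225, "tz": -110, "yaw": 0.988},
    {"claw": -1, "tx": -300, "ty": -260, "tz": -110, "yaw": 0.988},
    {"claw": -1, "tx": -328, "ty": -283, "tz": -110, "yaw": 0.988},
    {"claw": -1, "tx": -328, "ty": -283, "tz": -110, "yaw": 0.988},
    {"claw": -1, "tx": -328, "ty": -283, "tz": -110, "yaw": 0.988},
  ],
)

```text
t: 2.5
eef_pos: [0.474, 0.2801, 0.3414]
eef_rot: [0.639, 0.769, 0.0, -0.0]
contact_force: [0.1, 0.3, -0.4]
opening: 0.0002
gripper_force: 0.0
```

```bash
python3 -c "
from h import *
print(here(),rel([0,.075,.1]))
im,d=viewer.read_camera('side'); cv2.imwrite('pics/s1.png',cv2.resize(im[60:320,120:400,::-1],None,fx=2,fy=2))
for th in range(-20,66,10):
  t=np.radians(th); print(th, -100*np.sin(t)+5*np.cos(t)+11, 100*np.cos(t)+5*np.sin(t))
"
```

```text
(2.5, array([  0.0571,  75.3168, 201.3828]), array([ 0.1438,  0.3411, -0.4465]), 0.00021217112569063453) (array([ -0.3756,  -0.0639, 101.3826]), 'yaw needed', np.float64(0.0002713890124912688))
-20 49.90047743649641 92.2591613619625
-10 33.28885653175407 97.61253441288615
0 16.0 100.0
10 -1.4407790016319932 99.34901618955546
20 -18.503551228637328 95.67936279521919
30 -34.6698729810778 89.10254037844388
40 -49.44853875305904 79.8183823603305
50 -62.39050626346511 68.10898318424883
60 -73.10254037844386 54.330127018922205
```

View pics/s1.png

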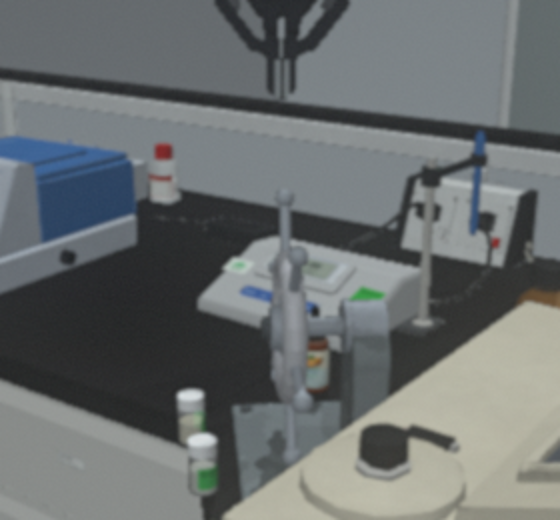

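The fingers are shut above the wheel at crop position (282,80), over the top spoke, whose ball is at (285,197). I'll lower them to the left of that spoke and push it gently.

>>> apply_moves(
  series=[
    {"claw": -1, "tz": 35},
    {"claw": -1, "tz": 70},
    {"claw": -1, "tz": 101},
    {"claw": -1, "tz": 101},
    {"claw": -1, "tx": -6, "tz": 101},
    {"claw": -1, "tx": -12, "tz": 101},
    {"claw": -1, "tx": -18, "tz": 101},
    {"claw": -1, "tx": -24, "tz": 101},
    {"claw": -1, "tx": -30, "tz": 101},
    {"claw": -1, "tx": -36, "tz": 101},
    {"claw": -1, "tx": -42, "tz": 101},
    {"claw": -1, "tx": -48, "tz": 101},
    {"claw": -1, "tx": -54, "tz": 101},
    {"claw": -1, "tx": -60, "tz": 101},
    {"claw": -1, "tx": -60, "tz": 101},
  ],
)

```text
$.series[0]: bad value
```

```bash
python3 -c "
from h import *
print(here()); angles(); print(here())
"
```

```text
(2.55, array([ -0.1192,  75.8417, 201.2753]), array([-1.0934,  0.6996,  0.0719]), -0.00011555725457724743)
top 32 145 mean 37.6 rmax 0.131
top 34 145 mean 37.6 rmax 0.131
top 36 145 mean 37.6 rmax 0.131
top 38 145 mean 37.6 rmax 0.131
top 40 145 mean 37.6 rmax 0.131
top 42 145 mean 37.6 rmax 0.131
top 44 145 mean 37.6 rmax 0.131
top 90 69 mean 97.2 rmax 0.13
top 92 69 mean 97.2 rmax 0.13
top 94 69 mean 97.2 rmax 0.13
top 96 69 mean 97.2 rmax 0.13
top 98 69 mean 97.2 rmax 0.13
top 100 69 mean 97.2 rmax 0.13
top 102 69 mean 97.2 rmax 0.13
top 104 69 mean 97.2 rmax 0.13
side -24 156 mean -17.6 rmax 0.128
side -22 156 mean -17.6 rmax 0.128
side -20 156 mean -17.6 rmax 0.128
side -18 156 mean -17.6 rmax 0.128
side -16 156 mean -17.6 rmax 0.128
side -14 156 mean -17.6 rmax 0.128
side -12 156 mean -17.6 rmax 0.128
side 36 151 mean 41.7 rmax 0.132
side 38 151 mean 41.7 rmax 0.132
side 40 151 mean 41.7 rmax 0.132
side 42 151 mean 41.7 rmax 0.132
side 44 151 mean 41.7 rmax 0.132
side 46 151 mean 41.7 rmax 0.132
side 94 155 mean 97.7 rmax 0.134
side 96 155 mean 97.7 rmax 0.134
side 98 155 mean 97.7 rmax 0.134
side 100 155 mean 97.7 rmax 0.134
side 102 155 mean 97.7 rmax 0.134
side 104 155 mean 97.7 rmax 0.134
side 150 159 mean 156.5 rmax 0.13
side 152 159 mean 156.5 rmax 0.13
side 154 159 mean 156.5 rmax 0.13
side 156 159 mean 156.5 rmax 0.13
side 158 159 mean 156.5 rmax 0.13
side 160 159 mean 156.5 rmax 0.13
side 162 159 mean 156.5 rmax 0.13
(2.65, array([ -0.1953,  75.9609, 201.1498]), array([0.462 , 0.5982, 0.5565]), 0.00014117453084644958)
```

All keys are required in each row, so I'll resend with them.

>>> apply_moves(
  series=[
    {"claw": -1, "tx": 0, "ty": 0, "tz": 35, "yaw": 0},
    {"claw": -1, "tx": 0, "ty": 0, "tz": 70, "yaw": 0},
    {"claw": -1, "tx": 0, "ty": 0, "tz": 101, "yaw": 0},
    {"claw": -1, "tx": 0, "ty": 0, "tz": 101, "yaw": 0},
    {"claw": -1, "tx": -6, "ty": 0, "tz": 101, "yaw": 0},
    {"claw": -1, "tx": -12, "ty": 0, "tz": 101, "yaw": 0},
    {"claw": -1, "tx": -18, "ty": 0, "tz": 101, "yaw": 0},
    {"claw": -1, "tx": -24, "ty": 0, "tz": 101, "yaw": 0},
    {"claw": -1, "tx": -30, "ty": 0, "tz": 101, "yaw": 0},
    {"claw": -1, "tx": -36, "ty": 0, "tz": 101, "yaw": 0},
    {"claw": -1, "tx": -42, "ty": 0, "tz": 101, "yaw": 0},
    {"claw": -1, "tx": -48, "ty": 0, "tz": 101, "yaw": 0},
    {"claw": -1, "tx": -54, "ty": 0, "tz": 101, "yaw": 0},
    {"claw": -1, "tx": -60, "ty": 0, "tz": 101, "yaw": 0},
    {"claw": -1, "tx": -60, "ty": 0, "tz": 101, "yaw": 0},
  ],
)

```text
t: 4.53
eef_pos: [0.4852, 0.2197, 0.2402]
eef_rot: [0.64, 0.768, -0.0, 0.0]
contact_force: [0.1, -0.1, 0.4]
opening: 0.0004
gripper_force: 0.0
```

```bash
cat >> h.py <<'E'
def angles():   # fit 60-degree comb to the spoke points
    for n in ['top','side']:
        q=(cloud(n)[0]-C)@RZ; r=np.hypot(q[:,1],q[:,2]); th=np.degrees(np.arctan2(-q[:,1],q[:,2]))
        fz=here()[1]
        s=(abs(q[:,0])<.02)&(r>.085)&(r<.135)&(q[:,2]>-.12)&~((abs(q[:,1]*1000-fz[1])<16)&(q[:,2]*1000>fz[2]-4))
        t=th[s]; ph=np.degrees(np.angle(np.exp(1j*np.radians(t*6)).mean()))/6
        print(n,'comb',round(ph,1)); 
        for k in range(-3,4):
            a=ph+60*k; d=abs((t-a+180)%360-180)<12
            print('  ',round(a),int(d.sum()), d.sum() and (round(a+((t[d]-a+180)%360-180).mean(),1), r[s][d].max().round(3)))
E
python3 -c "
from h import *
print(here()); angles(); print(here())
im,d=viewer.read_camera('side'); cv2.imwrite('pics/s2.png',cv2.resize(im[60:320,120:400,::-1],None,fx=2,fy=2))
"
```

```text
(4.525, array([  0.0879,  13.8974, 100.2418]), array([ 0.0965, -0.0933,  0.3973]), 0.0004064525457893139)
top comb 3.9
   -176 0 0
   -116 0 0
   -56 46 (np.float64(-56.0), np.float64(0.131))
   4 0 0
   64 3 (np.float64(62.7), np.float64(0.13))
   124 0 0
   184 0 0
side comb 2.8
   -177 85 (np.float64(-180.3), np.float64(0.119))
   -117 0 0
   -57 85 (np.float64(-54.8), np.float64(0.126))
   3 162 (np.float64(5.5), np.float64(0.13))
   63 97 (np.float64(63.4), np.float64(0.134))
   123 167 (np.float64(120.3), np.float64(0.132))
   183 85 (np.float64(179.7), np.float64(0.119))
(4.625, array([  0.0593,  14.4649, 100.1957]), array([-0.5037, -0.1251, -0.2879]), -7.780483494592227e-05)
```

>>> apply_moves(
  series=[
    {"claw": -1, "tx": -8, "ty": 0, "tz": 0, "yaw": 0},
    {"claw": -1, "tx": -16, "ty": 0, "tz": 1, "yaw": 0},
    {"claw": -1, "tx": -23, "ty": 0, "tz": 2, "yaw": 0},
    {"claw": -1, "tx": -30, "ty": 0, "tz": 3, "yaw": 0},
    {"claw": -1, "tx": -37, "ty": 0, "tz": 5, "yaw": 0},
    {"claw": -1, "tx": -43, "ty": 0, "tz": 8, "yaw": 0},
    {"claw": -1, "tx": -50, "ty": 0, "tz": 11, "yaw": 0},
    {"claw": -1, "tx": -56, "ty": 0, "tz": 14, "yaw": 0},
    {"claw": -1, "tx": -62, "ty": 0, "tz": 18, "yaw": 0},
    {"claw": -1, "tx": -67, "ty": 0, "tz": 22, "yaw": 0},
    {"claw": -1, "tx": -72, "ty": 0, "tz": 27, "yaw": 0},
    {"claw": -1, "tx": -77, "ty": 0, "tz": 32, "yaw": 0},
    {"claw": -1, "tx": -81, "ty": 0, "tz": 36, "yaw": 0},
    {"claw": -1, "tx": -81, "ty": 0, "tz": 36, "yaw": 0},
    {"claw": -1, "tx": -76, "ty": 0, "tz": 30, "yaw": 0},
    {"claw": -1, "tx": -76, "ty": 0, "tz": 0, "yaw": 0},
    {"claw": -1, "tx": -76, "ty": 0, "tz": -50, "yaw": 0},
    {"claw": -1, "tx": -76, "ty": 0, "tz": -90, "yaw": 0},
    {"claw": -1, "tx": -76, "ty": 0, "tz": -90, "yaw": 0},
  ],
)

```text
t: 7.05
eef_pos: [0.5001, 0.1465, 0.3336]
eef_rot: [0.639, 0.769, 0.003, 0.001]
contact_force: [-0.7, -0.1, 0.2]
opening: 0.0001
gripper_force: 0.0
```

```bash
python3 -c "
from h import *
print(here()); angles(); print(here())
for c in ['top','side']:
  print([(r['score'],(r['position']-C)@RZ) for r in viewer.place_of(c,'stem_tip')])
im,d=viewer.read_camera('side'); cv2.imwrite('pics/s3.png',cv2.resize(im[60:320,120:400,::-1],None,fx=2,fy=2))
"
```

```text
(7.05, array([  1.4693, -60.7866, 193.6465]), array([-0.7004, -0.0752,  0.1742]), 8.807935744101146e-05)
top comb -6.0
   -186 0 0
   -126 0 0
   -66 130 (np.float64(-65.2), np.float64(0.118))
   -6 83 (np.float64(-7.4), np.float64(0.13))
   54 0 0
   114 0 0
   174 0 0
side comb -7.5
   -187 99 (np.float64(-190.6), np.float64(0.123))
   -127 7 (np.float64(-129.6), np.float64(0.122))
   -67 33 (np.float64(-64.8), np.float64(0.116))
   -7 154 (np.float64(-4.6), np.float64(0.13))
   53 117 (np.float64(53.9), np.float64(0.134))
   113 162 (np.float64(110.2), np.float64(0.132))
   173 99 (np.float64(169.4), np.float64(0.123))
(7.15, array([ -0.0727, -60.8353, 190.5882]), array([-0.5063,  0.4561,  0.1897]), 0.00010752102513558664)
[(0.75, array([0.0007, 0.1105, 0.0415]))]
[(0.51, array([-0.0012,  0.1065,  0.0437]))]
```

View pics/s3.png

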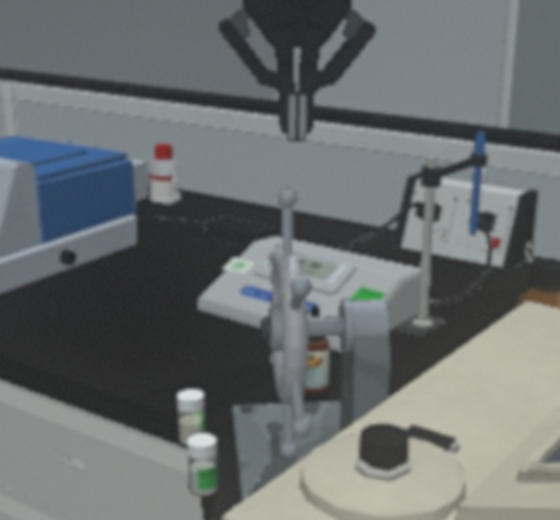

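The fingers are clear above the wheel. The top spoke's ball is at crop (288,195), and the network puts the stem tip at about -68°, on the left. The wheel comb is at -7°, so I'll push that top spoke to about 46° and measure.

>>> apply_moves(
  series=[
    {"claw": -1, "tx": 50, "ty": 0, "tz": 0, "yaw": 0},
    {"claw": -1, "tx": 106, "ty": 0, "tz": 0, "yaw": 0},
    {"claw": -1, "tx": 106, "ty": 0, "tz": 0, "yaw": 0},
    {"claw": -1, "tx": 106, "ty": 0, "tz": 45, "yaw": 0},
    {"claw": -1, "tx": 106, "ty": 0, "tz": 90, "yaw": 0},
    {"claw": -1, "tx": 99, "ty": 0, "tz": 90, "yaw": 0},
    {"claw": -1, "tx": 92, "ty": 0, "tz": 90, "yaw": 0},
    {"claw": -1, "tx": 85, "ty": 0, "tz": 90, "yaw": 0},
    {"claw": -1, "tx": 77, "ty": 0, "tz": 90, "yaw": 0},
    {"claw": -1, "tx": 68, "ty": 0, "tz": 90, "yaw": 0},
    {"claw": -1, "tx": 60, "ty": 0, "tz": 91, "yaw": 0},
    {"claw": -1, "tx": 53, "ty": 0, "tz": 92, "yaw": 0},
    {"claw": -1, "tx": 46, "ty": 0, "tz": 93, "yaw": 0},
    {"claw": -1, "tx": 39, "ty": 0, "tz": 95, "yaw": 0},
    {"claw": -1, "tx": 33, "ty": 0, "tz": 98, "yaw": 0},
    {"claw": -1, "tx": 26, "ty": 0, "tz": 101, "yaw": 0},
    {"claw": -1, "tx": 20, "ty": 0, "tz": 104, "yaw": 0},
    {"claw": -1, "tx": 14, "ty": 0, "tz": 108, "yaw": 0},
    {"claw": -1, "tx": 9, "ty": 0, "tz": 112, "yaw": 0},
    {"claw": -1, "tx": 9, "ty": 0, "tz": 112, "yaw": 0},
  ],
)

```text
t: 9.8
eef_pos: [0.4971, 0.1538, 0.2179]
eef_rot: [0.64, 0.768, -0.001, -0.0]
contact_force: [-0.2, 0.1, -0.0]
opening: -0.0002
gripper_force: 0.0
```

```bash
python3 -c "
from h import *
print(here()); angles()
for c in ['top','side']:
  print([(r['score'],(r['position']-C)@RZ) for r in viewer.place_of(c,'stem_tip')])
print(here())
"
```

```text
(9.8, array([ -0.1281, -53.0124,  77.8809]), array([-0.2125,  0.1262, -0.0061]), -0.00020585426881466185)
top comb -17.3
   -197 0 0
   -137 12 (np.float64(-137.9), np.float64(0.123))
   -77 134 (np.float64(-77.0), np.float64(0.13))
   -17 106 (np.float64(-17.6), np.float64(0.12))
   43 0 0
   103 0 0
   163 0 0
side comb -19.8
   -200 144 (np.float64(-201.9), np.float64(0.129))
   -140 9 (np.float64(-141.0), np.float64(0.122))
   -80 14 (np.float64(-77.2), np.float64(0.124))
   -20 4 (np.float64(-16.6), np.float64(0.103))
   40 137 (np.float64(43.3), np.float64(0.133))
   100 145 (np.float64(99.2), np.float64(0.133))
   160 144 (np.float64(158.1), np.float64(0.129))
[(0.43, array([0.0013, 0.0409, 0.1072]))]
[]
(10.0, array([  0.1331, -52.2115,  78.2746]), array([-0.6906,  0.3886,  0.3775]), 2.6402616709817947e-05)
```

>>> apply_moves(
  series=[
    {"claw": -1, "tx": -5, "ty": 0, "tz": 5, "yaw": 0},
    {"claw": -1, "tx": -9, "ty": 0, "tz": 9, "yaw": 0},
    {"claw": -1, "tx": -12, "ty": 0, "tz": 12, "yaw": 0},
    {"claw": -1, "tx": -16, "ty": 0, "tz": 16, "yaw": 0},
    {"claw": -1, "tx": -18, "ty": 0, "tz": 19, "yaw": 0},
    {"claw": -1, "tx": -18, "ty": 0, "tz": 19, "yaw": 0},
    {"claw": -1, "tx": -18, "ty": 0, "tz": 19, "yaw": 0},
  ],
)

```text
t: 10.88
eef_pos: [0.5003, 0.1367, 0.1992]
eef_rot: [0.64, 0.769, -0.0, -0.0]
contact_force: [0.2, 1.8, 0.3]
opening: -0.0
gripper_force: 0.0
```

```bash
python3 -c "
from h import *
print(here()); angles()
for c in ['top','side']:
  print([(r['score'],(r['position']-C)@RZ) for r in viewer.place_of(c,'stem_tip')])
im,d=viewer.read_camera('side'); cv2.imwrite('pics/s4.png',cv2.resize(im[60:320,120:400,::-1],None,fx=2,fy=2))
"
```

```text
(10.875, array([ -0.0834, -70.4446,  59.1801]), array([0.1975, 1.7618, 0.2644]), -2.2056535775506734e-05)
top comb -3.0
   -183 0 0
   -123 13 (np.float64(-123.0), np.float64(0.124))
   -63 141 (np.float64(-62.3), np.float64(0.131))
   -3 101 (np.float64(-4.0), np.float64(0.119))
   57 0 0
   117 0 0
   177 0 0
side comb -5.3
   -185 98 (np.float64(-186.9), np.float64(0.121))
   -125 3 (np.float64(-125.0), np.float64(0.124))
   -65 4 (np.float64(-63.5), np.float64(0.103))
   -5 15 (np.float64(0.1), np.float64(0.105))
   55 108 (np.float64(57.2), np.float64(0.134))
   115 162 (np.float64(113.6), np.float64(0.133))
   175 98 (np.float64(173.1), np.float64(0.121))
[]
[]
```

>>> apply_moves(
  series=[
    {"claw": -1, "tx": -1, "ty": 0, "tz": 2, "yaw": 0},
    {"claw": -1, "tx": -3, "ty": 0, "tz": 5, "yaw": 0},
    {"claw": -1, "tx": -3, "ty": 0, "tz": 5, "yaw": 0},
    {"claw": -1, "tx": -3, "ty": 0, "tz": 5, "yaw": 0},
    {"claw": -1, "tx": -1, "ty": 0, "tz": -2, "yaw": 0},
    {"claw": -1, "tx": -1, "ty": 0, "tz": -30, "yaw": 0},
    {"claw": -1, "tx": -1, "ty": 0, "tz": -80, "yaw": 0},
    {"claw": -1, "tx": -1, "ty": 0, "tz": -130, "yaw": 0},
    {"claw": -1, "tx": -1, "ty": 0, "tz": -170, "yaw": 0},
    {"claw": -1, "tx": -1, "ty": 0, "tz": -170, "yaw": 0},
  ],
)

```text
t: 12.38
eef_pos: [0.5019, 0.1362, 0.3727]
eef_rot: [0.64, 0.769, 0.003, 0.001]
contact_force: [0.1, -0.1, -0.8]
opening: -0.0004
gripper_force: 0.0
```

```bash
python3 -c "
from h import *
print(here()); angles()
for c in ['top','side']:
  print([(r['score'],(r['position']-C)@RZ) for r in viewer.place_of(c,'stem_tip')])
q=(cloud('top')[0]-C)@RZ
# ring/ball check of centre y and the top of the stem
for lo,hi in [(.075,.095),(.095,.108),(.108,.13)]:
  s=(abs(q[:,0])<.015)&(q[:,2]>lo)&(q[:,2]<hi)&(abs(q[:,1])<.03); print(lo,s.sum(),q[s,1].min(),q[s,1].max(),q[s,1].mean())
for sg in (1,-1):
  s=(abs(q[:,0])<.015)&(sg*q[:,1]>.097)&(sg*q[:,1]<.125)&(q[:,2]>.03)&(q[:,2]<.1); print(sg,s.sum(),q[s,1].min(),q[s,1].max(),q[s,1].mean(),q[s,2].max(),q[s,2].mean())
im,d=viewer.read_camera('side'); im2,_=viewer.read_camera('top'); a=im[100:300,180:360,::-1]; b=im2[130:290,190:390,::-1]
cv2.imwrite('pics/s5.png',np.hstack([cv2.resize(a,(360,400)),cv2.resize(b,(400,400))]))
"
```

```text
(12.375, array([  1.3579, -71.209 , 232.742 ]), array([ 0.0883, -0.1024, -0.8204]), -0.00039097057369309225)
top comb -0.1
   -180 0 0
   -120 12 (np.float64(-120.1), np.float64(0.125))
   -60 138 (np.float64(-59.1), np.float64(0.131))
   0 101 (np.float64(-0.9), np.float64(0.119))
   60 19 (np.float64(56.9), np.float64(0.094))
   120 0 0
   180 0 0
side comb -0.6
   -181 86 (np.float64(-183.8), np.float64(0.12))
   -121 0 0
   -61 44 (np.float64(-58.4), np.float64(0.126))
   -1 152 (np.float64(2.9), np.float64(0.118))
   59 102 (np.float64(60.2), np.float64(0.134))
   119 165 (np.float64(116.7), np.float64(0.134))
   179 86 (np.float64(176.2), np.float64(0.12))
[(0.64, array([0.0027, 0.002 , 0.1199])), (0.39, array([-0.0903,  0.0449, -0.1426]))]
[(0.55, array([0.0007, 0.0009, 0.1175]))]
0.075 20 -0.008432402158756428 0.013195500836532613 0.006283071454225369
0.095 75 -0.008195293877949506 0.010931723227612414 0.0015389185108202858
0.108 26 -0.0022789250309373688 0.00689069100020291 0.00206082432028795
1 72 0.09769321061490994 0.11422962519485103 0.10566200956182899 0.068601685846847 0.06369287312372535Traceback (most recent call last):
  File "<string>", line 11, in <module>
    s=(abs(q[:,0])<.015)&(sg*q[:,1]>.097)&(sg*q[:,1]<.125)&(q[:,2]>.03)&(q[:,2]<.1); print(sg,s.sum(),q[s,1].min(),q[s,1].max(),q[s,1].mean(),q[s,2].max(),q[s,2].mean())
                                                                                                      ~~~~~~~~~~^^
    return umr_minimum(a, axis, None, out, keepdims, initial, where)
ValueError: zero-size array to reduction operation minimum which has no identity
```

The stem is within about 1° of vertical: the tip is at y = 1–2 mm, and the left ball is exactly where it should be at -60°. The arm is clear, about 100 mm above the wheel, so I'm handing in.

```bash
python3 -c "
from h import *
for n in ['vial_0','dropper','glass_beaker']:
  viewer.read_camera('top'); print(n,[(round(r['score'],2),np.round(r['position'],3)) for r in viewer.place_of('top',n)][:2])
print(order.job_done())"
```

```text
vial_0 [(0.64, array([0.415, 0.141, 0.003])), (0.47, array([0.386, 0.228, 0.   ]))]
dropper [(0.62, array([0.502, 0.373, 0.001]))]
glass_beaker []
the job is handed in; nothing more can be done
None
```

The job is handed in with no verdict returned: two gentle spoke pushes left the stem upright within about 1° and the gripper clear of the wheel; the vials and dropper read unmoved to within about 7 mm, and the beaker was not detected in the last look.

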